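Show the next diagnostic hand instrument to the desk camera

ROBOT

A 6-joint arm with a two-finger parallel gripper is mounted at the origin on the work surface. World frame = base frame: x ahead of the robot, y to its left, z up, the work surface at z = 0. Lengths are in mm, angles in rad, forces in N, time in s.
With the tool pointing down it reaches from about 300 to 775 mm from the base axis. Payload 14.6 kg.
Tool frame: the origin (TCP) lies at the very end of the fingers, on their centre line; the grasp point (between the pads) lies 19 mm behind it; z points along the fingers, y is the line along which they close (so a half turn about z gives the same grasp; the last joint's range is limited). The gripper opens to 94 mm and grips with 3 to 60 N. Pads are 16 mm wide; open, the fingers measure 119 mm over their backs; the gripper's body (75 mm by 177 mm) begins 78 mm behind the grasp point.
Start: joints at [1.178, 0.3, 1.521, -0, 1.321, -0.067], TCP at [176.034, 521.058, 205.446] pointing down, gripper open.
Joint ranges: [-3.03, 3.03], [-0.79, 2.21], [0.23, 2.52], [-1.04, 4.18], [0, 3.07], [-2.55, 2.55]. Speed limits (rad/s): [2.22, 2.22, 2.57, 3.14, 3.14, 3.14].

INTERFACE

Orientations are given as [roll, pitch, yaw] about the fixed x, y, z axes, in that order (R = Rz(yaw) Ry(pitch) Rx(roll)).
In Python, from cell import manip gives the robot as it stands.
- The arm moves only by the tool servo_tool, never from a script. Its argument "motion" is a list that holds one entry, the list of rows, each a list of 7 numbers: the shift along the world's x, y, z as a fraction of full scale, then the turn, a rotation vector about the world's x, y, z as a fraction of full scale, then the closure, from 0 (fully open) to 1 (shut). In form: [[[x, y, z, rx, ry, rz, gripper], ...]]. A call has 1 to 10 rows; each row is the pose to reach, as a shift and turn from the pose commanded when the call began, turning the shorter way round; what a row does not reach only later rows make up. Full scale, the value 1, is 0.5 m for a shift and pi rad for a turn. A row lasts 1/10 s, in which the tool goes at most 50 mm and 8.59 degrees, less where a joint would pass 70% of its speed; a pose out of reach is approached as far as the arm can. A call with a number of a shift or a turn outside -1 to 1 is refused whole. A call with a gripper value outside its range is refused whole. The fingers move at their own pace and stop on an object; "newtons" is the grip in N (left out, the last holds). Time passes only in rows, so rows that repeat a pose let the fingers close. It gives the time, the measured TCP pose, the force, the opening and the grip force at its end, in the units of the state.
- manip.read_state(): the state, without advancing time (a new reading comes with each control period).
- manip.camera(name): name is "scene" or "top" or "wrist"; returns a dict with "frame" (384x512x3 uint8, red, green, blue), "range_z" (384x512 float32, mm along the optical axis (not along the pixel's ray), 0 where there is no reading), "vfov" (degrees; the focal length in pixels is half the picture's height over the tangent of half this angle, whatever the lens; pixels are square), "cx", "cy" (the principal point, pixels), "cam_to_world" (4x4, takes a point from camera to world coordinates). Camera axes: x right, y down, z forward; pixel columns grow to the right and rows downward; lengths in mm; the calibration is good to about 2 mm. The wrist camera is an equidistant fisheye: a pixel r from the principal point sees the ray r / f radians off the axis. A picture is of the moment at which its call begins.
- manip.sign_off(): hands the job in; it is judged then, once.
The state is a dict: "clock": time; "joints": joint angles; "qd": joint speeds; "effort": joint torques, N m; "eef_pos": TCP position; "eef_rot": TCP orientation; "wrist_force": force on the tool from outside, world axes, zero at the start; "moment": the same for the moment, N m; "finger_gap": finger opening in mm; "finger_force": force on a finger pad.
Only numpy, scipy, OpenCV 4.12 (cv2) and the standard library are available. Lean on these libraries where they do the work, as an engineer would, in place of code of your own. Each camera call takes 0.05 s, during which the arm holds its last target. There are 200 camera calls.

TASK

The service technician on the video link has finished with the round-headed instrument standing in front of the desk camera: stand it fully down in the empty charging base and let go of it. Then draw the square-headed instrument out of its base and hold it up to the camera, upright, with its round window squarely facing the lens, level and in line with it and about 10 cm away. Finish while still holding it there; do not bump the camera, knock an instrument over or disturb the slim instrument, the pen pot, the handset or the tape dispenser.

Things in the scene. Friction and masses are not known exactly. Their poses are not given: they have to be found in the camera images.
- round_scope: round-headed instrument, 200 g: black handle 26 mm thick, 90 mm tall, foot edge chamfered 3 mm; origin at the centre of the foot, z up. Head: a drum 42 mm in diameter, axis along y, centred 116 mm above the foot; grip from above on its flat ends at y = -14 and +14 mm. Window on the +x side. 137 mm tall. Starts loose on the desk before the camera, window towards the lens.
- square_scope: square-headed instrument, 200 g: black handle 26 mm thick, 90 mm tall, foot edge chamfered 3 mm; origin at the centre of the foot, z up. Head: block 30 x 30 mm, 89 to 145 mm above the foot; grip from above on its sides at y = -15 and +15 mm. Round 18 mm window on the +x face, rubber pad on the -x face. Starts in charger_square, window roughly away from the robot.
- square_window (a point): centre of the square-headed instrument's round window, on its +x face, 118 mm above the foot; same axes as square_scope (x points out of the window)
- slim_scope: bystander: instrument with a slim tapering tip: black handle 26 mm thick, 90 mm tall, foot edge chamfered 3 mm; origin at the centre of the foot, z up; 135 mm tall; stands in charger_slim; leave it
- charger_empty: fixed grey charging base, 60 x 60 x 52 mm, with a round upright well in its top, 29 mm diameter, 40 mm deep (floor 12 mm above the desk), mouth chamfered 3 mm; origin at the centre of its underside. This one is empty; the three bases are alike and stand in a row in any order, about 11 cm apart.
- charger_empty_hole0 (a point): centre of the mouth of the empty base's well, at its top, 52 mm above the desk; z up. An instrument that is fully down has its foot 40 mm below this point.
- charger_square: fixed grey charging base, 60 x 60 x 52 mm, with a round upright well in its top, 29 mm diameter, 40 mm deep (floor 12 mm above the desk), mouth chamfered 3 mm; origin at the centre of its underside. This one holds the square-headed instrument.
- charger_slim: fixed grey charging base, 60 x 60 x 52 mm, with a round upright well in its top, 29 mm diameter, 40 mm deep (floor 12 mm above the desk), mouth chamfered 3 mm; origin at the centre of its underside. This one holds the slim instrument.
- camera: the desk camera's fixed stand: round foot plate 110 mm in diameter, 12 mm high, with an upright column 14 mm thick and 320 mm tall; origin at the centre of the foot on the desk; the camera looks along its -x
- camera_lens (a point): centre of the front glass of the desk camera (white box head 65 x 52 x 46 mm clamped on the column with a black lens barrel, 200 to 260 mm above the desk, 60 mm ahead of the column); x, y, z as camera: the camera looks level along -x, z is up
- pen_pot: bystander: aluminium pot with pens, 68 mm diameter, 90 mm high (pens to 140 mm); origin at the centre of its foot
- handset: bystander: black remote handset 150 x 46 x 23 mm lying along x; origin at the centre of its underside
- tape_dispenser: bystander: orange tape dispenser 130 x 50 mm, 68 mm high; origin at the centre of its underside

How it is judged:
By the outcome, as a careful person would: the job done as asked, in the order asked, and still so for the second after the job is handed in, while the arm keeps its last pose, push and grip.
It also fails if it takes over 64 s, if anything falls off the work surface, if the arm or the gripper's body presses on something with over 40 N, if the wrist force passes 120 N, or if a joint passes its speed limit or range.

## Working session

There is one attempt and no reset: what is moved stays moved. The work goes in short steps, Python scripts to look and compute and a tool call to move; the robot and the scene stay as the last step left them, time stands still between calls to the robot, and variables do not carry over. Pictures are saved under pics/ and viewed, at most 10 in all, crops included, and the job is handed in when it is done.

Besides the shell and the picture viewer there is one more tool, called after "Call:" as name(argument=value, ...), one argument or row to a line, values as JSON. servo_tool: Moves the arm, as the interface text tells. Its arguments: {"type":"object","properties":{"motion":{"type":"array"},"newtons":{"type":"number"}},"required":["motion"]}

```bash
ls; mkdir -p pics; cat > h.py <<'E'
import numpy as np, cv2
from cell import manip
def cloud(c):
    d=c["range_z"]; h,w=d.shape; f=h/2/np.tan(np.radians(c["vfov"])/2)
    v,u=np.mgrid[:h,:w]
    P=np.stack([(u-c["cx"])/f*d,(v-c["cy"])/f*d,d,np.ones_like(d)],-1)@np.array(c["cam_to_world"]).T
    P=P[...,:3]; P[d<=0]=np.nan
    return P
E
python3 - <<'E'
from h import *
ims=[]
for n in("scene","top"):
    c=manip.camera(n); np.savez(f"pics/{n}.npz",**c); cv2.imwrite(f"pics/{n}.png",c["frame"][...,::-1])
    print(n,c["vfov"],np.round(c["cam_to_world"],2).tolist())
s=manip.read_state(); print(s)
E
```

```text
pics
scene 54.752336018841255 [[0.39, 0.55, -0.74, 1272.4], [0.92, -0.25, 0.3, -278.77], [-0.02, -0.79, -0.61, 758.1], [0.0, 0.0, 0.0, 1.0]]
top 49.64901214328818 [[0.0, -1.0, 0.09, 452.42], [-1.0, -0.0, 0.01, 26.84], [-0.01, -0.09, -1.0, 1398.59], [0.0, 0.0, 0.0, 1.0]]
{'clock': 0.1, 'joints': array([ 1.17839619e+00,  3.00410529e-01,  1.52149725e+00, -5.74433267e-06,
        1.32070266e+00, -6.65671656e-02]), 'qd': array([ 0.0001541 , -0.00162337, -0.00142039,  0.00070723,  0.00080813,
       -0.00231755]), 'effort': array([-5.05024018e-04, -5.32645833e+01, -3.53282225e+01,  7.08885561e-02,
        2.35523534e-02, -9.07132085e-05]), 'eef_pos': array([175.95373417, 520.85488282, 204.9550182 ]), 'eef_rot': array([-3.14057676e+00, -6.21488523e-05,  2.81576108e+00]), 'wrist_force': array([ 0.36614616,  0.35568858, -0.59320228]), 'moment': array([-0.01539383,  0.01121668, -0.03124023]), 'finger_force': 0.0, 'finger_gap': 94.16263627096312}
```

View pics/scene.png

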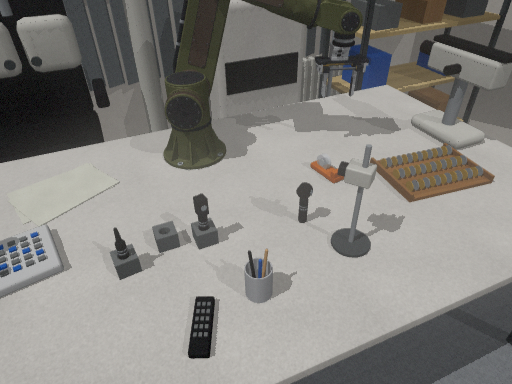

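View pics/top.png

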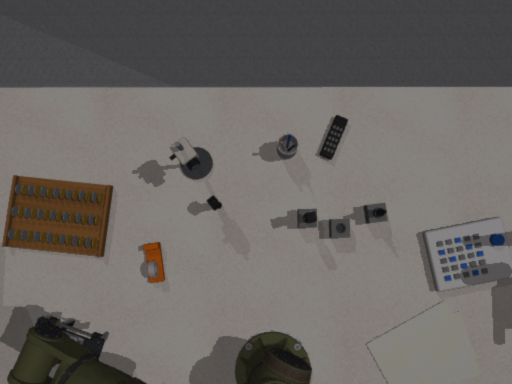

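```bash
python3 - <<'E'
from h import *
T=np.load("pics/top.npz");S=np.load("pics/scene.npz")
Pt,Ps=cloud(T),cloud(S)
for n,p,(u,v) in [("sqbase",Pt,(307,218)),("empty",Pt,(340,228)),("slim",Pt,(376,213)),("round",Pt,(214,203)),("foot",Pt,(200,168)),("head",Pt,(185,150)),("tape",Pt,(153,262)),("pot",Pt,(287,147))]:
    print(n,p[v,u].round())
A=np.concatenate([Pt.reshape(-1,3),Ps.reshape(-1,3)])
A=A[np.isfinite(A).all(1)]
for n,P in(("top",Pt),("scene",Ps)):
    P=P.reshape(-1,3);P=P[np.isfinite(P).all(1)]
    print(n,"desk",np.median(P[(abs(P[:,2])<15)][:,2]))
    # base tops
    m=(abs(P[:,2]-52)<5)&(P[:,0]>250)&(P[:,0]<500)&(P[:,1]<50)&(P[:,1]>-350)
    q=P[m]
    for c in [Pt[218,300],Pt[228,332],Pt[213,368]]:
        r=q[np.hypot(*(q[:,:2]-c[:2]).T)<55]
        if len(r)>5: print(" base",cv2.minAreaRect(r[:,:2].astype(np.float32)),r[:,2].mean(),len(r))
# crops enlarged
def crop(I,x0,y0,x1,y1,k): return cv2.resize(I[y0:y1,x0:x1,::-1],None,fx=k,fy=k,interpolation=cv2.INTER_CUBIC)
a=crop(T["frame"],150,125,240,225,4);b=crop(S["frame"],290,135,390,260,4)
H=500;a=cv2.copyMakeBorder(a,0,H-a.shape[0],0,0,0);b=b[:H]
cv2.imwrite("pics/c1.png",np.hstack([a,b]))
E
```

```text
sqbase [ 489. -100.  157.]
empty [ 461. -224.   14.]
slim [ 508. -324.   87.]
round [535. 181. 138.]
foot [661. 245.  10.]
head [673. 248. 265.]
tape [349. 385.  54.]
pot [731. -48.  24.]
top desk 0.27412971227340677
 base ((481.36077880859375, -111.31158447265625), (35.65934371948242, 58.325069427490234), 0.16293217241764069) 51.91672543558399 115
 base ((460.8097229003906, -192.90078735351562), (58.05837631225586, 106.31431579589844), 0.31025585532188416) 51.866436881710825 260
 base ((490.3366394042969, -328.15777587890625), (19.512990951538086, 42.16836166381836), 0.4676918089389801) 52.18546527208139 73
scene desk -0.3058674570497715
 base ((481.1934814453125, -111.6400146484375), (60.344730377197266, 37.52608871459961), 89.98409271240234) 51.286022621502994 104
 base ((460.9132080078125, -192.5159912109375), (62.966121673583984, 107.18549346923828), 3.6588549613952637) 51.04224138398957 266
 base ((487.9508361816406, -317.2373352050781), (21.50862693786621, 14.835752487182617), 7.240525722503662) 50.89119801493116 34
```

View pics/c1.png

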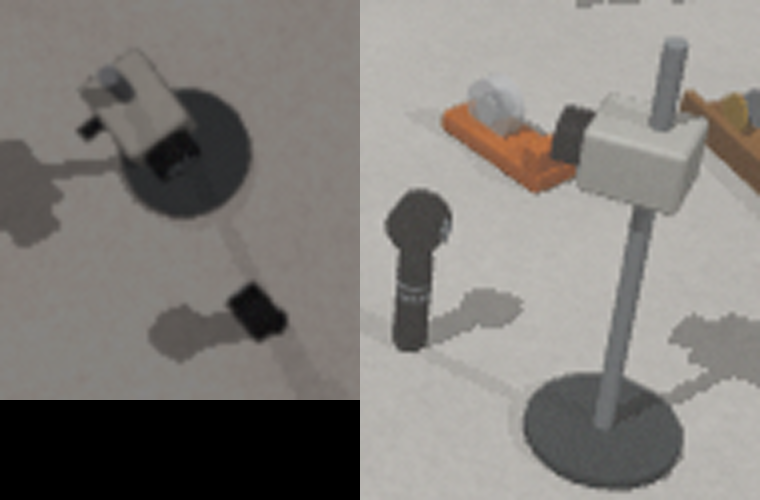

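```bash
python3 - <<'E'
from h import *
T=np.load("pics/top.npz");S=np.load("pics/scene.npz")
Pt,Ps=cloud(T).reshape(-1,3),cloud(S).reshape(-1,3)
def sel(P,c,r,z0,z1):
    return P[(np.hypot(P[:,0]-c[0],P[:,1]-c[1])<r)&(P[:,2]>z0)&(P[:,2]<z1)]
for n,P,F in(("top",Pt,T),("scene",Ps,S)):
    rgb=F["frame"].reshape(-1,3).astype(int).sum(1)
    f=sel(P,(660,230),120,7,17)
    if len(f)>5: print(n,"foot",cv2.minEnclosingCircle(f[:,:2].astype(np.float32)),len(f))
    c=sel(P,(660,230),120,285,330); print(" col",c.mean(0).round(1),c[:,2].max(),len(c))
    c=sel(P,(660,230),120,20,190); print(" collow",np.median(c,0).round(1),len(c))
    for z0,z1 in((250,272),(195,290)):
        h=sel(P,(660,230),120,z0,z1); print(" head",z0,cv2.minAreaRect(h[:,:2].astype(np.float32)),len(h))
    k=(np.hypot(P[:,0]-640,P[:,1]-230)<120)&(P[:,2]>195)&(P[:,2]<270)&(rgb<170)
    print(" dark",k.sum(),P[k].mean(0).round(1),np.nanmin(P[k],0).round(),np.nanmax(P[k],0).round())
    r=sel(P,(535,181),60,25,150); print(" round",r.mean(0).round(1),len(r)); 
    r=sel(P,(535,181),60,125,150); print(" roundtop",cv2.minAreaRect(r[:,:2].astype(np.float32)),r[:,2].max(),len(r))
    r=sel(P,(475,-111),60,140,170); print(" sqtop",cv2.minAreaRect(r[:,:2].astype(np.float32)),r[:,2].max(),len(r))
E
```

```text
top foot ((656.056640625, 229.1922149658203), 116.14810943603516) 506
 col [678.3 258.3 312.9] 324.47827375708425 40
 collow [551.9 191.4 127.2] 24
 head 250 ((664.9208984375, 248.9673614501953), (85.08512115478516, 51.94843673706055), 36.286521911621094) 457
 head 195 ((659.4518432617188, 256.0291748046875), (85.56415557861328, 69.9124755859375), 36.49582290649414) 555
 dark 146 [641.  237.  248.2] [622. 211. 220.] [664. 294. 261.]
 round [536.2 183.1 129.1] 134
 roundtop ((537.7456665039062, 184.97544860839844), (39.993404388427734, 27.554126739501953), 38.25939178466797) 141.52261773905207 115
 sqtop ((492.8799133300781, -111.66133117675781), (32.66618347167969, 29.701467514038086), 13.33620834350586) 163.52173589161612 110
scene foot ((639.7091674804688, 232.8641815185547), 103.25984191894531) 793
 col [683.  257.3 305.4] 320.8802254325664 93
 collow [682.3 254.5 113.4] 376
 head 250 ((667.7129516601562, 247.52003479003906), (85.1081771850586, 51.896026611328125), 34.55071258544922) 447
 head 195 ((667.7760620117188, 247.5126953125), (85.13674926757812, 51.89891052246094), 34.3205451965332) 870<stdin>:15: RuntimeWarning: Mean of empty slice.
  ret = um.true_divide(
Traceback (most recent call last):
ValueError: zero-size array to reduction operation fmin which has no identity
```

Call:
servo_tool(
  motion=[
    [[0.03, -0.03, 0.1, 0, 0, -0.03, 0], [0.09, -0.08, 0.19, 0, 0, -0.07, 0], [0.17, -0.16, 0.19, 0, 0, -0.11, 0], [0.25, -0.23, 0.19, 0, 0, -0.155, 0], [0.32, -0.3, 0.19, 0, 0, -0.2, 0], [0.39, -0.36, 0.19, 0, 0, -0.245, 0], [0.45, -0.42, 0.19, 0, 0, -0.29, 0], [0.51, -0.475, 0.19, 0, 0, -0.335, 0], [0.56, -0.52, 0.19, 0, 0, -0.38, 0], [0.6, -0.56, 0.19, 0, 0, -0.42, 0]],
  ],
  newtons=25,
)

```text
clock: 1.1
eef_pos: [477.3, 239.3, 300.0]
eef_rot: [-3.141, 0.0, 1.489]
wrist_force: [0.1, -0.8, -0.5]
finger_gap: 94.2
finger_force: 0.0
```

Call:
servo_tool(
  motion=[
    [[0.03, -0.03, 0, 0, 0, -0.045, 0], [0.05, -0.05, 0, 0, 0, -0.09, 0], [0.07, -0.065, 0, 0, 0, -0.13, 0], [0.09, -0.085, 0, 0, 0, -0.17, 0], [0.11, -0.1, 0, 0, 0, -0.21, 0], [0.12, -0.11, 0, 0, 0, -0.245, 0], [0.12, -0.11, 0, 0, 0, -0.265, 0], [0.12, -0.11, 0, 0, 0, -0.265, 0]],
  ],
)

```text
clock: 1.9
eef_pos: [536.1, 185.9, 300.0]
eef_rot: [-3.141, 0.001, 0.663]
wrist_force: [-0.1, -0.7, -0.5]
finger_gap: 94.0
finger_force: 0.0
```

```bash
cat >> h.py <<'E'
def wcloud(c):
    d=c["range_z"]; h,w=d.shape; f=h/2/np.tan(np.radians(c["vfov"])/2)
    v,u=np.mgrid[:h,:w]; x=u-c["cx"];y=v-c["cy"];r=np.hypot(x,y)+1e-9;th=r/f
    t=np.tan(th)*d
    P=np.stack([x/r*t,y/r*t,d,np.ones_like(d)],-1)@np.array(c["cam_to_world"]).T
    P=P[...,:3]; P[(d<=0)|(th>1.4)]=np.nan
    return P
E
python3 - <<'E'
from h import *
s=manip.read_state();print(s["clock"],s["eef_pos"].round(1),s["eef_rot"].round(4),s["joints"].round(2))
c=manip.camera("wrist");np.savez("pics/w1.npz",**c);cv2.imwrite("pics/w1.png",c["frame"][...,::-1])
print(c["vfov"],np.round(c["cam_to_world"],2).tolist())
P=wcloud(c);print(np.nanmedian(P[...,2]))
E
```

```text
1.9 [536.1 185.9 300. ] [-3.1413e+00  7.0000e-04  6.6250e-01] [ 0.27  0.29  1.32 -0.    1.54  1.18]
65.70646984690485 [[0.61, -0.76, -0.2, 593.98], [-0.79, -0.6, -0.15, 230.58], [-0.0, 0.25, -0.97, 478.59], [0.0, 0.0, 0.0, 1.0]]
0.2771353754641268
```

View pics/w1.png

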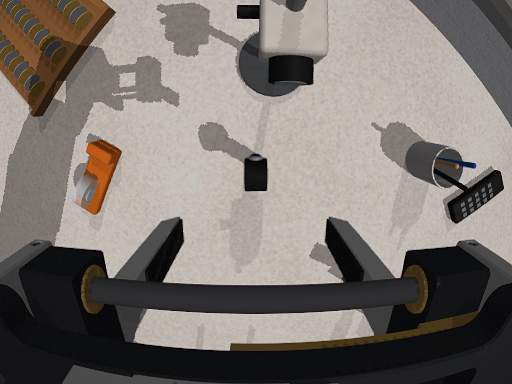

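```bash
python3 - <<'E'
from h import *
c=np.load("pics/w1.npz");P=wcloud(c).reshape(-1,3);g=c["frame"].reshape(-1,3).astype(int).sum(1)
def sel(c,r,z0,z1,m=True):
    return P[(np.hypot(P[:,0]-c[0],P[:,1]-c[1])<r)&(P[:,2]>z0)&(P[:,2]<z1)&m]
R=lambda p:cv2.minAreaRect(p[:,:2].astype(np.float32))
r=sel((537,184),40,100,150);print("round",R(r),r[:,2].max(),len(r))
r=sel((537,184),40,128,150);print("round hi",R(r),len(r))
h=sel((660,240),70,245,275,g>330);print("boxtop",R(h),np.median(h[:,2]),len(h))
d=sel((640,225),40,190,275,g<150);print("barrel",R(d),np.percentile(d[:,2],[1,50,99]),len(d))
a=np.radians(35.5);u=np.array([np.cos(a),np.sin(a)]);v=np.array([-u[1],u[0]])
print("barrel along",np.percentile(d[:,:2]@u,[0,2,50,98,100]).round(1),"lat",np.percentile(d[:,:2]@v,[0,2,98,100]).round(1))
print("boxtop lat",np.percentile(h[:,:2]@v,[1,99]).round(1), "along",np.percentile(h[:,:2]@u,[1,99]).round(1))
print("round along/lat",np.array([537,184])@u,np.array([537,184])@v)
E
```

```text
round ((540.1334228515625, 187.60891723632812), (41.34255599975586, 26.955503463745117), 37.96304702758789) 138.04300787405134 773
round hi ((538.8107299804688, 186.5679168701172), (33.26386642456055, 26.53752326965332), 38.200862884521484) 601
boxtop ((661.8505859375, 245.08743286132812), (61.830692291259766, 50.9140510559082), 38.01315689086914) 261.5712508166289 3403
barrel ((640.6875610351562, 231.30679321289062), (20.677122116088867, 34.58367156982422), 37.88434982299805) [238.57989185 254.43608756 257.7855969 ] 1157
barrel along [645.1 646.3 655.6 665.6 666.5] lat [-201.2 -199.9 -167.4 -166.1]
boxtop lat [-208.6 -159.4] along [666.9 710.1]
round along/lat 544.0293772081563 -162.0402318392119
```

Call:
servo_tool(
  motion=[
    [[0, 0, 0, 0, 0, 0.04, 0], [0, 0, 0, 0, 0, 0.085, 0], [0, 0, 0, 0, 0, 0.13, 0], [0, 0, 0, 0, 0, 0.175, 0], [0, 0, 0, 0, 0, 0.22, 0], [0, 0, 0, 0, 0, 0.265, 0], [0, 0, 0, 0, 0, 0.31, 0], [0, 0, 0, 0, 0, 0.355, 0], [0, 0, 0, 0, 0, 0.4, 0], [0, 0, 0, 0, 0, 0.445, 0]],
  ],
)

```text
clock: 2.95
eef_pos: [535.9, 186.3, 300.3]
eef_rot: [-3.141, -0.0, 2.07]
wrist_force: [-0.6, 0.2, 0.7]
finger_gap: 94.3
finger_force: 0.0
```

Call:
servo_tool(
  motion=[
    [[0, 0, 0, 0, 0, 0.045, 0], [0, 0, 0, 0, 0, 0.09, 0], [0, 0, 0, 0, 0, 0.135, 0], [0, 0, 0, 0, 0, 0.18, 0], [0, 0, 0, 0, 0, 0.225, 0], [0, 0, 0, 0, 0, 0.27, 0], [0, 0, 0, 0, 0, 0.315, 0], [0, 0, 0, 0, 0, 0.36, 0], [0, 0, 0, 0, 0, 0.405, 0], [0, 0, 0, 0, 0, 0.45, 0]],
  ],
)

```text
clock: 3.95
eef_pos: [535.9, 186.2, 300.4]
eef_rot: [3.142, -0.0, -2.799]
wrist_force: [0.4, -0.3, -0.0]
finger_gap: 94.0
finger_force: 0.0
```

Call:
servo_tool(
  motion=[
    [[0.003, 0, 0, 0, 0, 0.04, 0], [0.005, 0.001, 0, 0, 0, 0.08, 0], [0.006, 0.001, 0, 0, 0, 0.105, 0], [0.006, 0.001, -0.06, 0, 0, 0.105, 0], [0.006, 0.001, -0.14, 0, 0, 0.105, 0], [0.006, 0.001, -0.22, 0, 0, 0.105, 0], [0.006, 0.001, -0.25, 0, 0, 0.105, 0], [0.006, 0.001, -0.25, 0, 0, 0.105, 0]],
  ],
)

```text
clock: 4.75
eef_pos: [537.9, 186.4, 173.1]
eef_rot: [3.14, -0.004, -2.476]
wrist_force: [-0.6, -1.1, 0.3]
finger_gap: 94.0
finger_force: 0.0
```

```bash
python3 - <<'E'
from h import *
s=manip.read_state();print(s["clock"],s["eef_pos"].round(1),np.degrees(s["eef_rot"]).round(2),s["joints"].round(2))
c=manip.camera("wrist");np.savez("pics/w2.npz",**c);cv2.imwrite("pics/w2.png",c["frame"][...,::-1])
P=wcloud(c).reshape(-1,3)
m=(np.hypot(P[:,0]-539,P[:,1]-186)<40)
for z0 in(100,128):
    r=P[m&(P[:,2]>z0)&(P[:,2]<145)];print(cv2.minAreaRect(r[:,:2].astype(np.float32)) if len(r) else 0,len(r))
E
```

```text
4.75 [537.9 186.4 173.1] [ 179.9    -0.23 -141.84] [ 0.27  0.37  1.5   0.    1.27 -1.97]
((538.9613037109375, 186.05288696289062), (43.17061233520508, 27.17411994934082), 38.35972595214844) 1781
((538.1730346679688, 185.46902465820312), (33.2177848815918, 27.099075317382812), 38.0644645690918) 1374
```

View pics/w2.png

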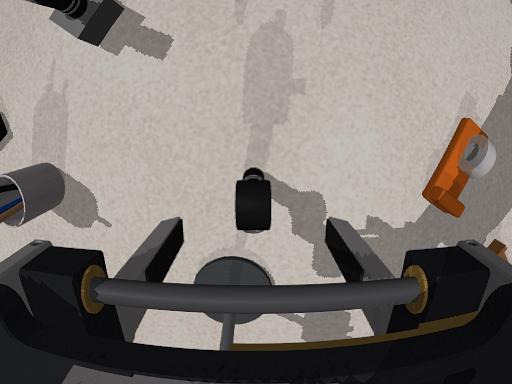

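Call:
servo_tool(
  motion=[
    [[0.001, 0, -0.04, 0, 0, 0, 0], [0.001, 0, -0.1, 0, 0, 0, 0], [0.001, 0, -0.14, 0, 0, 0, 0], [0.001, 0, -0.15, 0, 0, 0, 0], [0.001, 0, -0.15, 0, 0, 0, 0.3], [0.001, 0, -0.15, 0, 0, 0, 0.6], [0.001, 0, -0.15, 0, 0, 0, 0.75], [0.001, 0, -0.15, 0, 0, 0, 0.8], [0.001, 0, -0.15, 0, 0, 0, 0.8], [0.001, 0, -0.15, 0, 0, 0, 0.8]],
  ],
  newtons=25,
)

```text
clock: 5.8
eef_pos: [539.6, 186.6, 100.7]
eef_rot: [-3.141, 0.0, -2.478]
wrist_force: [0.7, 0.6, 0.5]
finger_gap: 49.6
finger_force: 0.0
```

Call:
servo_tool(
  motion=[
    [[0, 0, 0, 0, 0, 0, 0.8], [0, 0, 0, 0, 0, 0, 0.8], [0, 0, 0, 0, 0, 0, 0.8]],
  ],
)

```text
clock: 6.1
eef_pos: [539.5, 186.6, 100.4]
eef_rot: [3.141, -0.0, -2.478]
wrist_force: [-0.5, -0.0, 1.0]
finger_gap: 27.7
finger_force: 25.0
```

Call:
servo_tool(
  motion=[
    [[0, 0, 0.02, 0, 0, 0, 0.8], [0, 0, 0.06, 0, 0, 0, 0.8], [0, 0, 0.12, 0, 0, 0, 0.8], [0, 0, 0.2, 0, 0, 0, 0.8], [0, 0, 0.28, 0, 0, 0, 0.8], [0, 0, 0.34, 0, 0, 0, 0.8], [0, 0, 0.38, 0, 0, 0, 0.8], [0, 0, 0.4, 0, 0, 0, 0.8], [0, 0, 0.4, 0, 0, 0, 0.8]],
  ],
)

```text
clock: 7.0
eef_pos: [539.7, 186.6, 301.5]
eef_rot: [-3.141, 0.002, -2.478]
wrist_force: [-0.5, -0.2, -2.6]
finger_gap: 27.5
finger_force: 25.0
```

Call:
servo_tool(
  motion=[
    [[-0.005, -0.02, 0, 0, 0, -0.02, 0.8], [-0.01, -0.06, 0, 0, 0, -0.06, 0.8], [-0.02, -0.11, 0, 0, 0, -0.1, 0.8], [-0.03, -0.17, 0, 0, 0, -0.14, 0.8], [-0.04, -0.23, 0, 0, 0, -0.18, 0.8], [-0.05, -0.29, 0, 0, 0, -0.22, 0.8], [-0.06, -0.35, 0, 0, 0, -0.26, 0.8], [-0.07, -0.41, 0, 0, 0, -0.3, 0.8], [-0.08, -0.47, 0, 0, 0, -0.34, 0.8], [-0.09, -0.53, 0, 0, 0, -0.38, 0.8]],
  ],
)

```text
clock: 8.0
eef_pos: [493.8, -79.5, 299.0]
eef_rot: [-3.141, -0.002, 2.606]
wrist_force: [1.0, -0.2, -2.6]
finger_gap: 28.1
finger_force: 25.0
```

Call:
servo_tool(
  motion=[
    [[-0.01, -0.06, 0, 0, 0, -0.04, 0.8], [-0.02, -0.12, 0, 0, 0, -0.08, 0.8], [-0.03, -0.18, 0, 0, 0, -0.12, 0.8], [-0.04, -0.24, 0, 0, 0, -0.16, 0.8], [-0.05, -0.3, 0, 0, 0, -0.2, 0.8], [-0.06, -0.36, 0, 0, 0, -0.24, 0.8], [-0.07, -0.41, 0, 0, 0, -0.28, 0.8], [-0.08, -0.44, 0, 0, 0, -0.31, 0.8], [-0.08, -0.46, 0, 0, 0, -0.33, 0.8], [-0.08, -0.46, 0, 0, 0, -0.332, 0.8]],
  ],
)

```text
clock: 9.0
eef_pos: [454.0, -309.2, 298.8]
eef_rot: [-3.139, -0.002, 1.566]
wrist_force: [0.8, -0.1, -3.0]
finger_gap: 27.9
finger_force: 25.0
```

```bash
python3 - <<'E'
from h import *
s=manip.read_state();print(s["clock"],s["eef_pos"].round(1),np.degrees(s["eef_rot"]).round(2),s["joints"].round(2))
c=manip.camera("wrist");np.savez("pics/w3.npz",**c);cv2.imwrite("pics/w3.png",c["frame"][...,::-1])
P=wcloud(c);print(np.nanmedian(P[...,2]))
m=abs(P[...,2]-52)<4
n,l,st,ce=cv2.connectedComponentsWithStats(m.astype(np.uint8))
for i in range(1,n):
    if st[i,4]>150: print(ce[i].round(),st[i,4],cv2.minAreaRect(P[l==i][:,:2].astype(np.float32)),P[l==i][:,2].mean())
E
```

```text
9.0 [ 454.  -309.2  298.8] [-1.7988e+02 -9.0000e-02  8.9730e+01] [-0.66  0.25  1.37 -0.    1.52 -0.66]
0.48420515306321477
[279.  38.] 957 ((495.835693359375, -111.53170013427734), (61.58039474487305, 59.06633377075195), 89.5931396484375) 51.24721594582594
[260. 103.] 1431 ((462.37384033203125, -216.82913208007812), (59.244441986083984, 60.83222579956055), 89.9509048461914) 51.25767435050718
[292. 182.] 1139 ((512.5857543945312, -335.08880615234375), (61.338619232177734, 60.85015106201172), 7.052098751068115) 51.123303886012664
```

View pics/w3.png

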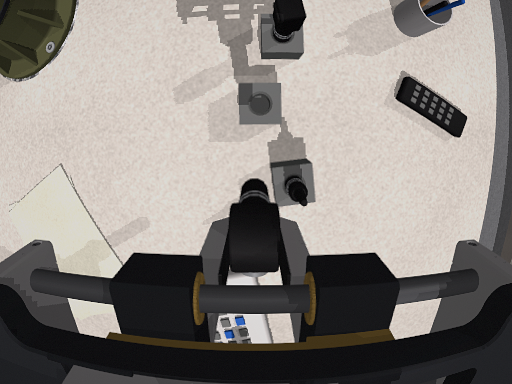

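```bash
python3 - <<'E'
from h import *
for n,fn in(("w3",wcloud),("top",cloud),("scene",cloud)):
    c=np.load(f"pics/{n}.npz");P=fn(c).reshape(-1,3)
    near=(abs(P[:,0]-462)<45)&(abs(P[:,1]+217)<45)
    t=P[near&(abs(P[:,2]-52)<4)]
    e=[np.percentile(t[:,i],q).round(1) for i in(0,1) for q in(0.5,99.5)]
    print(n,"top",e,"centre",(e[0]+e[1])/2,(e[2]+e[3])/2,cv2.minAreaRect(t[:,:2].astype(np.float32)))
    # hole: rays crossing z=50.5 whose reading is deeper, inside base
    M=c["cam_to_world"];o=M[:3,3]
    q=P[near&(P[:,2]<47)]
    k=(51.5-o[2])/(q[:,2]-o[2]);X=o+(q-o)*k[:,None]
    h=X[(np.hypot(X[:,0]-462,X[:,1]+217)<20)]
    print("  hole",h.mean(0).round(1),len(h),cv2.minEnclosingCircle(h[:,:2].astype(np.float32)))
c=np.load("pics/w3.npz");P=wcloud(c).reshape(-1,3)
r=P[(abs(P[:,0]-454)<40)&(abs(P[:,1]+309)<45)&(P[:,2]>200)&(P[:,2]<350)]
d=P[(abs(P[:,0]-454)<12)&(abs(P[:,1]+309)<30)&(P[:,2]>200)&(P[:,2]<345)]
print("drum",np.percentile(d,[1,50,99],axis=0).round(1))
# fit circle y,z for drum
q=d[(d[:,2]>295)];A=np.c_[2*q[:,1],2*q[:,2],np.ones(len(q))];s=np.linalg.lstsq(A,(q[:,1:]**2).sum(1),rcond=None)[0];print("circ",s[:2],np.sqrt(s[2]+s[0]**2+s[1]**2),len(q))
E
```

```text
w3 top [np.float64(433.0), np.float64(492.7), np.float64(-246.4), np.float64(-187.3)] centre 462.85 -216.85000000000002 ((462.37384033203125, -216.82913208007812), (59.244441986083984, 60.83222579956055), 89.9509048461914)
  hole [ 462.7 -216.5   51.5] 302 ((462.6260681152344, -216.64862060546875), 14.356496810913086)
top top [np.float64(431.9), np.float64(489.9), np.float64(-246.4), np.float64(-187.9)] centre 460.9 -217.15 ((460.8939208984375, -217.31857299804688), (57.98181915283203, 58.9835090637207), 0.18728086352348328)
  hole [ 461.  -217.4   51.5] 66 ((460.5963134765625, -219.9430694580078), 16.931976318359375)
scene top [np.float64(432.2), np.float64(492.7), np.float64(-247.4), np.float64(-187.6)] centre 462.45 -217.5 ((462.5889892578125, -217.30545043945312), (64.2272720336914, 60.510746002197266), 1.3312482833862305)
  hole [ 465.2 -217.3   51.5] 52 ((464.8019714355469, -217.04762268066406), 13.545083045959473)
drum [[ 442.2 -327.9  208.2]
 [ 454.2 -297.1  329.9]
 [ 465.7 -286.   335.4]]
circ [-307.07557998  313.41809046] 21.08125414294194 3153
```

Call:
servo_tool(
  motion=[
    [[0.005, 0.03, 0, 0, 0, 0, 0.8], [0.012, 0.1, 0, 0, 0, 0, 0.8], [0.016, 0.16, 0, 0, 0, 0.002, 0.8], [0.016, 0.182, 0, 0, 0, 0.002, 0.8], [0.016, 0.182, -0.05, 0, 0, 0.002, 0.8], [0.016, 0.182, -0.12, 0, 0, 0.002, 0.8], [0.016, 0.182, -0.2, 0, 0, 0.002, 0.8], [0.016, 0.182, -0.25, 0, 0, 0.002, 0.8], [0.016, 0.182, -0.27, 0, 0, 0.002, 0.8], [0.016, 0.182, -0.27, 0, 0, 0.002, 0.8]],
  ],
)

```text
clock: 10.05
eef_pos: [462.3, -216.9, 164.9]
eef_rot: [-3.14, -0.001, 1.576]
wrist_force: [-0.7, -0.9, -1.2]
finger_gap: 27.8
finger_force: 25.0
```

Call:
servo_tool(
  motion=[
    [[0, 0, 0, 0, 0, 0, 0.8], [0, 0, 0, 0, 0, 0, 0.8]],
  ],
)

```text
clock: 10.25
eef_pos: [463.2, -217.7, 166.9]
eef_rot: [3.139, 0.001, 1.575]
wrist_force: [1.3, -0.2, -2.6]
finger_gap: 27.8
finger_force: 25.0
```

```bash
python3 - <<'E'
from h import *
s=manip.read_state();print(s["clock"],s["eef_pos"].round(1),np.degrees(s["eef_rot"]).round(2))
for n,fn in(("scene",cloud),("top",cloud),("wrist",wcloud)):
    c=manip.camera(n);np.savez(f"pics/p_{n}.npz",**c);P=fn(c)
    if n=="scene": cv2.imwrite("pics/p_scene.png",cv2.resize(c["frame"][180:290,100:250,::-1],None,fx=5,fy=5,interpolation=cv2.INTER_CUBIC))
    P=P.reshape(-1,3)
    near=(np.hypot(P[:,0]-462,P[:,1]+217)<24)
    for z0,z1 in((62,90),(90,115),(115,140)):
        q=P[near&(P[:,2]>z0)&(P[:,2]<z1)]
        if len(q)>10:
            A=np.c_[2*q[:,:2],np.ones(len(q))];r=np.linalg.lstsq(A,(q[:,:2]**2).sum(1),rcond=None)[0]
            print(n,z0,len(q),"circle",r[:2].round(1),np.sqrt(r[2]+r[0]**2+r[1]**2).round(1))
    print(n,"minz",np.sort(P[near&(P[:,2]>50),2])[:3])
print(manip.read_state()["eef_pos"].round(1))
E
```

```text
10.25 [ 463.2 -217.7  166.9] [1.7988e+02 7.0000e-02 9.0250e+01]
scene 62 60 circle [ 463.1 -216.3] 11.9
scene 90 67 circle [ 464.6 -216.6] 11.0
scene 115 71 circle [ 464.  -216.6] 11.8
scene minz [50.06347275 50.0920306  50.26424468]
top minz [50.12193323 50.23931918 50.40312131]
wrist 62 113 circle [ 463.3 -214.9] 12.5
wrist 90 177 circle [ 463.3 -214.7] 12.3
wrist 115 236 circle [ 463.5 -214.5] 12.3
wrist minz [50.02405419 50.02449272 50.02478131]
[ 462.8 -217.6  166.3]
```

View pics/p_scene.png

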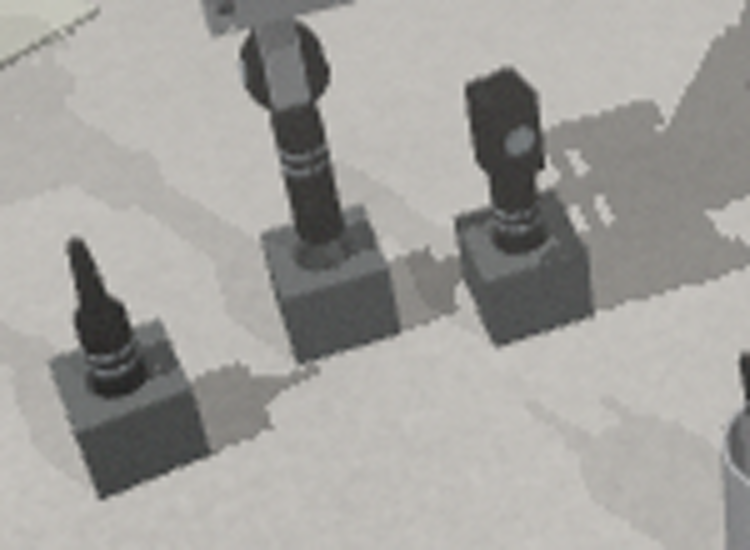

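Call:
servo_tool(
  motion=[
    [[-0.001, -0.002, -0.005, 0, 0, 0, 0.8], [-0.001, -0.002, -0.015, 0, 0, 0, 0.8], [-0.001, -0.002, -0.025, 0, 0, 0, 0.8], [-0.001, -0.002, -0.035, 0, 0, 0, 0.8], [-0.001, -0.002, -0.045, 0, 0, 0, 0.8], [-0.001, -0.002, -0.05, 0, 0, 0, 0.8], [-0.001, -0.002, -0.05, 0, 0, 0, 0.8]],
  ],
)

```text
clock: 11.1
eef_pos: [461.9, -218.3, 140.0]
eef_rot: [-3.141, -0.0, 1.575]
wrist_force: [0.0, 0.5, -2.5]
finger_gap: 27.5
finger_force: 25.0
```

Entered cleanly with no contact force; continue to the floor.

Call:
servo_tool(
  motion=[
    [[0, 0, -0.01, 0, 0, 0, 0.8], [0, 0, -0.02, 0, 0, 0, 0.8], [0, 0, -0.03, 0, 0, 0, 0.8], [0, 0, -0.04, 0, 0, 0, 0.8], [0, 0, -0.046, 0, 0, 0, 0.8], [0, 0, -0.052, 0, 0, 0, 0.8], [0, 0, -0.052, 0, 0, 0, 0.8]],
  ],
)

```text
clock: 11.8
eef_pos: [461.9, -218.4, 114.1]
eef_rot: [-3.141, -0.0, 1.575]
wrist_force: [0.2, 0.2, -2.7]
finger_gap: 27.8
finger_force: 25.0
```

Call:
servo_tool(
  motion=[
    [[0, 0, -0.002, 0, 0, 0, 0.8], [0, 0, -0.004, 0, 0, 0, 0.8], [0, 0, -0.006, 0, 0, 0, 0.8], [0, 0, -0.006, 0, 0, 0, 0.8]],
  ],
)

```text
clock: 12.2
eef_pos: [462.2, -218.6, 112.4]
eef_rot: [3.141, 0.0, 1.575]
wrist_force: [-2.6, 1.8, 8.1]
finger_gap: 27.6
finger_force: 25.0
```

Call:
servo_tool(
  motion=[
    [[0, 0, 0, 0, 0, 0, 0.6], [0, 0, 0, 0, 0, 0, 0.3], [0, 0, 0, 0, 0, 0, 0.2], [0, 0, 0, 0, 0, 0, 0.2], [0, 0, 0, 0, 0, 0, 0.2], [0, 0, 0.02, 0, 0, 0, 0.2], [0, 0, 0.08, 0, 0, 0, 0.2], [0, 0, 0.16, 0, 0, 0, 0.2], [0, 0, 0.24, 0, 0, 0, 0.2], [0, 0, 0.28, 0, 0, 0, 0.2]],
  ],
)

```text
clock: 13.2
eef_pos: [462.5, -218.7, 255.8]
eef_rot: [3.137, 0.002, 1.575]
wrist_force: [-0.1, 0.0, -0.6]
finger_gap: 75.4
finger_force: 0.0
```

```bash
python3 - <<'E'
from h import *
s=manip.read_state();print(s["clock"],s["eef_pos"].round(1),np.degrees(s["eef_rot"]).round(2),s["finger_gap"])
R=lambda p:cv2.minAreaRect(p[:,:2].astype(np.float32))
for n,fn in(("wrist",wcloud),("top",cloud),("scene",cloud)):
    c=manip.camera(n);np.savez(f"pics/q_{n}.npz",**c);P=fn(c).reshape(-1,3)
    r=P[(np.hypot(P[:,0]-462,P[:,1]+218)<28)&(P[:,2]>100)&(P[:,2]<165)]
    if len(r): print(n,"round top z",np.percentile(r[:,2],[50,99]).round(1),len(r),R(r))
    q=P[(np.hypot(P[:,0]-496,P[:,1]+111.5)<40)]
    for z0,z1 in((104,170),(150,170)):
        k=q[(q[:,2]>z0)&(q[:,2]<z1)]
        if len(k)>5: print(n,"sq",R(k),np.percentile(k[:,2],[50,99]).round(1),len(k))
    b=q[(abs(q[:,2]-52)<4)]; print(n,"base",R(b))
E
```

```text
13.2 [ 462.5 -218.7  255.8] [1.7976e+02 1.4000e-01 9.0240e+01] 75.42844073760071
wrist round top z [145.1 149.1] 1081 ((462.67724609375, -216.5403594970703), (26.74523162841797, 42.96603775024414), 0.19773796200752258)
wrist sq ((494.5022888183594, -111.32723236083984), (32.35409164428711, 30.761474609375), 13.210930824279785) [155.9 157.9] 1127
wrist sq ((494.5931701660156, -111.31791687011719), (32.431068420410156, 30.455720901489258), 12.325094223022461) [156.1 157.9] 1028
wrist base ((495.02691650390625, -111.2276840209961), (60.50041961669922, 59.65652084350586), 0.21553361415863037)
top round top z [146. 153.] 96 ((460.42913818359375, -211.4420928955078), (24.168203353881836, 30.847431182861328), 0.43966493010520935)
top sq ((493.2152099609375, -111.7326431274414), (32.88392639160156, 29.96434211730957), 10.115937232971191) [156.2 161.1] 122
top sq ((492.4288635253906, -111.8304214477539), (31.507829666137695, 29.89011573791504), 11.752700805664062) [157.  161.2] 104
top base ((492.6910400390625, -111.23009490966797), (58.3586311340332, 58.57112121582031), 0.09022166579961777)
scene round top z [135.8 149.3] 259 ((463.84234619140625, -218.16513061523438), (29.933305740356445, 42.64238357543945), 0.8530688285827637)
scene sq ((495.1144714355469, -112.11651611328125), (33.878822326660156, 30.941883087158203), 12.272852897644043) [138.8 157.9] 283
scene sq ((493.68194580078125, -112.2442855834961), (31.328542709350586, 30.474578857421875), 9.884332656860352) [155.8 158.5] 95
scene base ((493.5079040527344, -112.09974670410156), (64.8388442993164, 60.87120056152344), 0.27916276454925537)
```

Call:
servo_tool(
  motion=[
    [[0.005, 0.02, 0, 0, 0, -0.04, 0.2], [0.015, 0.06, 0, 0, 0, -0.085, 0.2], [0.03, 0.1, 0, 0, 0, -0.13, 0.2], [0.04, 0.14, 0, 0, 0, -0.175, 0.2], [0.05, 0.18, 0, 0, 0, -0.22, 0.2], [0.06, 0.21, 0, 0, 0, -0.265, 0.2], [0.064, 0.214, 0, 0, 0, -0.31, 0.2], [0.064, 0.214, 0, 0, 0, -0.355, 0.2], [0.064, 0.214, 0, 0, 0, -0.4, 0.2], [0.064, 0.214, 0, 0, 0, -0.432, 0.2]],
  ],
)

```text
clock: 14.35
eef_pos: [493.6, -111.2, 250.1]
eef_rot: [-3.141, 0.002, 0.212]
wrist_force: [-0.2, -0.5, -0.1]
finger_gap: 75.5
finger_force: 0.0
```

Call:
servo_tool(
  motion=[
    [[0, 0, 0, 0, 0, 0, 0.2], [0, 0, -0.04, 0, 0, 0, 0.2], [0, 0, -0.08, 0, 0, 0, 0.2], [0, 0, -0.1, 0, 0, 0, 0.2], [0, 0, -0.1, 0, 0, 0, 0.2]],
  ],
)

```text
clock: 14.85
eef_pos: [493.4, -111.3, 200.0]
eef_rot: [-3.14, 0.003, 0.219]
wrist_force: [0.3, 0.1, -0.6]
finger_gap: 75.3
finger_force: 0.0
```

```bash
python3 - <<'E'
from h import *
s=manip.read_state();print(s["clock"],s["eef_pos"].round(1),np.degrees(s["eef_rot"]).round(2),s["finger_gap"])
R=lambda p:cv2.minAreaRect(p[:,:2].astype(np.float32))
c=manip.camera("wrist");P=wcloud(c).reshape(-1,3);cv2.imwrite("pics/w4.png",c["frame"][...,::-1])
q=P[(np.hypot(P[:,0]-495,P[:,1]+111.5)<28)]
for z0,z1 in((104,163),(153,163)):
    k=q[(q[:,2]>z0)&(q[:,2]<z1)];print(R(k),k[:,2].max(),len(k))
print(manip.read_state()["eef_pos"].round(1))
E
```

```text
14.85 [ 493.4 -111.3  200. ] [-1.7992e+02  1.5000e-01  1.2580e+01] 75.30779995929892
((495.3571472167969, -111.02898406982422), (34.86324691772461, 29.318443298339844), 13.142865180969238) 158.46221731446235 1773
((494.614990234375, -111.16773986816406), (32.255130767822266, 29.190767288208008), 12.838955879211426) 158.46221731446235 1363
[ 493.9 -111.4  201.2]
```

View pics/w4.png

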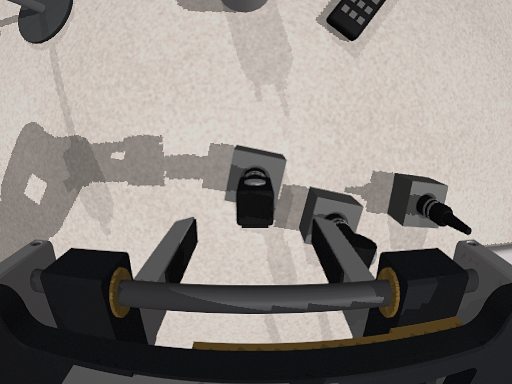

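Call:
servo_tool(
  motion=[
    [[0, 0, -0.03, 0, 0, 0.002, 0.2], [0, 0, -0.08, 0, 0, 0.002, 0.2], [0, 0, -0.13, 0, 0, 0.002, 0.2], [0, 0, -0.165, 0, 0, 0.002, 0.2], [0, 0, -0.174, 0, 0, 0.002, 0.2], [0, 0, -0.174, 0, 0, 0.002, 0.4], [0, 0, -0.174, 0, 0, 0.002, 0.6], [0, 0, -0.174, 0, 0, 0.002, 0.8], [0, 0, -0.174, 0, 0, 0.002, 0.8], [0, 0, -0.174, 0, 0, 0.002, 0.8]],
  ],
  newtons=25,
)

```text
clock: 15.9
eef_pos: [494.2, -111.5, 114.9]
eef_rot: [3.141, -0.001, 0.224]
wrist_force: [0.3, 1.2, -0.2]
finger_gap: 38.8
finger_force: 0.0
```

Call:
servo_tool(
  motion=[
    [[0, 0, 0, 0, 0, 0, 0.8], [0, 0, 0, 0, 0, 0, 0.8], [0, 0, 0, 0, 0, 0, 0.8], [0, 0, 0, 0, 0, 0, 0.8]],
  ],
)

```text
clock: 16.3
eef_pos: [494.1, -111.5, 114.6]
eef_rot: [3.141, -0.0, 0.224]
wrist_force: [-0.9, -0.3, 3.5]
finger_gap: 29.7
finger_force: 25.0
```

Call:
servo_tool(
  motion=[
    [[0, 0, 0.01, 0, 0, 0, 0.8], [0, 0, 0.025, 0, 0, 0, 0.8], [0, 0, 0.045, 0, 0, 0, 0.8], [0, 0, 0.07, 0, 0, 0, 0.8], [0, 0, 0.1, 0, 0, 0, 0.8], [0, 0, 0.14, 0, 0, 0, 0.8], [0, 0, 0.18, 0, 0, 0, 0.8], [0, 0, 0.21, 0, 0, 0, 0.8], [0, 0, 0.22, 0, 0, 0, 0.8], [0, 0, 0.22, 0, 0, 0, 0.8]],
  ],
)

```text
clock: 17.3
eef_pos: [494.2, -111.5, 225.3]
eef_rot: [3.141, -0.001, 0.224]
wrist_force: [0.5, -0.4, -2.2]
finger_gap: 29.7
finger_force: 25.0
```

Call:
servo_tool(
  motion=[
    [[0, 0.02, 0, 0, 0, 0.01, 0.8], [0.005, 0.06, 0, 0, 0, 0.03, 0.8], [0.01, 0.12, 0, 0, 0, 0.05, 0.8], [0.02, 0.19, 0, 0, 0, 0.07, 0.8], [0.03, 0.27, 0, 0, 0, 0.09, 0.8], [0.035, 0.35, 0, 0, 0, 0.11, 0.8], [0.04, 0.42, 0, 0, 0, 0.13, 0.8], [0.045, 0.47, 0, 0, 0, 0.14, 0.8], [0.048, 0.49, 0, 0, 0, 0.14, 0.8], [0.048, 0.493, 0, 0, 0, 0.14, 0.8]],
  ],
)

```text
clock: 18.3
eef_pos: [517.7, 136.0, 223.7]
eef_rot: [-3.141, 0.001, 0.665]
wrist_force: [-1.1, -0.3, -1.8]
finger_gap: 29.6
finger_force: 25.0
```

Call:
servo_tool(
  motion=[
    [[0, 0, 0, 0, 0, 0, 0.8], [0, 0, 0, 0, 0, 0, 0.8], [0, 0, 0, 0, 0, 0, 0.8]],
  ],
)

```text
clock: 18.6
eef_pos: [518.1, 134.2, 224.5]
eef_rot: [3.142, 0.0, 0.662]
wrist_force: [0.3, -0.8, -1.4]
finger_gap: 29.8
finger_force: 25.0
```

```bash
cat > m.py <<'E'
from h import *
import sys
s=manip.read_state();print(s["clock"],s["eef_pos"].round(1),np.degrees(s["eef_rot"]).round(2),s["finger_gap"])
a=np.radians(38);u=np.array([np.cos(a),np.sin(a),0]);v=np.array([-u[1],u[0],0]);t=s["eef_pos"]
R=lambda p:cv2.minAreaRect(p[:,:2].astype(np.float32))
for n,fn in(("wrist",wcloud),("scene",cloud),("top",cloud)):
    c=manip.camera(n);np.savez(f"pics/r_{n}.npz",**c);cv2.imwrite(f"pics/{sys.argv[1]}_{n}.png",c["frame"][...,::-1])
    P=fn(c).reshape(-1,3);g=c["frame"].reshape(-1,3).astype(int).sum(1)
    near=np.hypot(P[:,0]-660,P[:,1]-240)<75
    h=P[near&(P[:,2]>255)&(P[:,2]<270)&(g>330)];print(n,"boxtop z",np.median(h[:,2]).round(1),R(h),len(h))
    d=P[(np.hypot(P[:,0]-640,P[:,1]-230)<33)&(P[:,2]>195)&(P[:,2]<275)&(g<150)]
    if len(d)>20: print(n,"barrel z",np.percentile(d[:,2],[1,99]).round(1),R(d),"u",np.percentile(d@u,[1,99]).round(1),"v",np.percentile(d@v,[1,99]).round(1),len(d))
    w=P-t; U,V,Z=w@u,w@v,w[:,2]
    k=(U>-20)&(U<25)&(abs(V)<13)&(Z>-8)&(Z<48)
    print(n,"head u",np.percentile(U[k],[1,50,99]).round(1),"z",np.percentile(Z[k],[1,99]).round(1),k.sum())
    k=(U>-25)&(U<25)&(abs(V)<22)&(Z>38)&(Z<48)
    if k.sum()>10:print(n,"headtop",R(P[k]),k.sum(),np.median(Z[k]))
    k=(abs(U)<25)&(abs(V)<22)&(Z>-100)&(Z<-20)
    if k.sum()>10:print(n,"handle v",np.percentile(V[k],[2,98]).round(1),"low z",np.percentile(Z[k],[1]))
E
python3 m.py a
```

```text
18.6 [518.1 134.2 224.5] [180.     0.    37.96] 29.765765437842006
wrist boxtop z nan ((0.0, 0.0), (0.0, 0.0), 0.0) 0
wrist barrel z [222.2 226. ] ((633.6652221679688, 224.795654296875), (1.4475109577178955, 21.79737091064453), 37.77906799316406) u [637.1 638.5] v [-223.5 -202.8] 63
wrist head u [-14.8   9.9  18.5] z [-6. 43.] 3867
wrist headtop ((518.6136474609375, 134.5533447265625), (32.5418586730957, 43.8200569152832), 38.1352653503418) 3338 41.628665526824335
wrist handle v [-11.2  10.8] low z [-98.66070028]
scene boxtop z 261.5 ((676.0881958007812, 253.22938537597656), (63.78893280029297, 50.88289260864258), 36.47690200805664) 331
scene head u [-0.1 14.2 16.5] z [-6.9 43.7] 88
scene headtop ((525.0348510742188, 140.048095703125), (14.790136337280273, 38.727664947509766), 54.63011932373047) 45 42.01105773822914
scene handle v [-14.1   3.8] low z [-97.09905041]
top boxtop z 262.2 ((674.2763061523438, 255.7701873779297), (63.23196792602539, 51.1701545715332), 37.30299758911133) 299
top barrel z [223.  260.9] ((638.7192993164062, 230.3272705078125), (20.99014663696289, 38.886817932128906), 38.07650375366211) u [634.8 655.6] v [-230.9 -194.9] 114
  return _methods._mean(a, axis=axis, dtype=dtype,
  ret = ret.dtype.type(ret / rcount)
Traceback (most recent call last):
  File "m.py", line 15, in <module>
    print(n,"head u",np.percentile(U[k],[1,50,99]).round(1),"z",np.percentile(Z[k],[1,99]).round(1),k.sum())
                     ~~~~~~~~~~~~~^^^^^^^^^^^^^^^^
IndexError: index -1 is out of bounds for axis 0 with size 0
```

View pics/a_wrist.png

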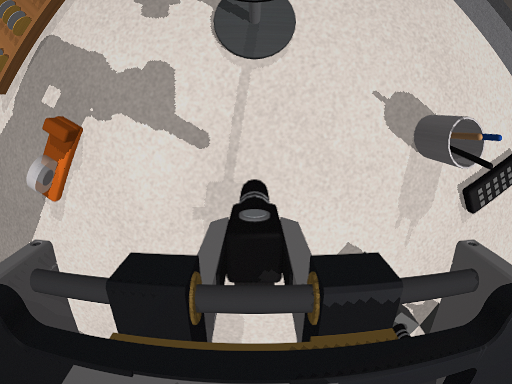

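```bash
python3 - <<'E'
from h import *
a=np.radians(37);u=np.array([np.cos(a),np.sin(a)]);v=np.array([-u[1],u[0]])
for f,fn in(("w1",wcloud),("scene",cloud),("top",cloud),("q_scene",cloud),("p_scene",cloud),("r_scene",cloud),("p_top",cloud),("r_top",cloud)):
    c=np.load(f"pics/{f}.npz");P=fn(c);g=c["frame"].astype(int).sum(-1)
    m=(np.hypot(P[...,0]-662,P[...,1]-245)<75)&(abs(P[...,2]-261.5)<3)
    p=P[m];U=p[:,:2]@u;V=p[:,:2]@v
    out=[]
    for s in(np.max,np.min):
        xs=np.arange(668,712,2.5);y=np.array([s(V[abs(U-x)<1.5]) if (abs(U-x)<1.5).sum()>2 else np.nan for x in xs]);ok=np.isfinite(y)
        if ok.sum()<6: continue
        k=np.polyfit(xs[ok],y[ok],1);r=y-np.polyval(k,xs);ok&=abs(r)<2
        k=np.polyfit(xs[ok],y[ok],1);out.append((37+np.degrees(np.arctan(k[0])),np.polyval(k,640)))
    print(f,len(p),"z",np.median(p[:,2]).round(2),"edge yaw, v at u=640:",np.round(out,2).tolist(),"U",np.percentile(U,[1,99]).round(1))
    # front barrel edge
    d=P[(np.hypot(P[...,0]-638,P[...,1]-229)<30)&(P[...,2]>200)&(P[...,2]<259)&(g<170)]
    if len(d)>30:
        U=d[:,:2]@u;V=d[:,:2]@v
        print("   barrel",len(d),"z",np.percentile(d[:,2],[1,50,99]).round(1),"V",np.percentile(V,[1,99]).round(1),"U",np.percentile(U,[1,99]).round(1),cv2.minAreaRect(d[:,:2].astype(np.float32)))
E
```

```text
w1 3408 z 261.58 edge yaw, v at u=640: [[21.61, -165.24], [37.12, -226.57]] U [661.8 704.7]
   barrel 1220 z [235.2 254.2 257.8] V [-217.6 -184.1] U [640.6 660.9] ((641.4071655273438, 230.3822021484375), (21.034469604492188, 37.27191925048828), 37.09635925292969)
scene 276 z 262.06 edge yaw, v at u=640: [[16.72, -171.67], [38.15, -228.12]] U [660.9 723. ]
top 308 z 261.67 edge yaw, v at u=640: [[37.87, -178.8], [36.94, -225.17]] U [648.8 721.7]
   barrel 122 z [221.1 251.9 258.5] V [-219.7 -177.4] U [638.1 660.6] ((638.4906616210938, 231.13604736328125), (22.7037296295166, 47.28715133666992), 34.78740692138672)
q_scene 274 z 261.75 edge yaw, v at u=640: [[11.17, -165.02], [39.6, -229.15]] U [661.5 722.9]
p_scene 277 z 261.83 edge yaw, v at u=640: [[19.06, -170.95], [38.0, -227.8]] U [660.8 722.8]
r_scene 276 z 261.74 edge yaw, v at u=640: [[13.0, -167.25], [35.5, -225.69]] U [660.5 722.3]
p_top 313 z 261.81 edge yaw, v at u=640: [[35.86, -176.59], [38.2, -226.62]] U [648.7 721.1]
   barrel 116 z [222.  252.2 258.8] V [-219.5 -177.5] U [638.2 659.8] ((637.2210693359375, 232.87796020507812), (22.13226890563965, 43.38213348388672), 33.80953598022461)
r_top 295 z 261.91 edge yaw, v at u=640: [[37.63, -178.07], [36.27, -224.51]] U [649.3 720.8]
   barrel 113 z [223.  252.  257.9] V [-219.5 -177.2] U [638.4 660.7] ((637.5425415039062, 233.02835083007812), (22.2842960357666, 43.375999450683594), 34.42748260498047)
```

Call:
servo_tool(
  motion=[
    [[0.008, 0.007, 0, 0, 0, 0, 0.8], [0.018, 0.015, 0, 0, 0, -0.001, 0.8], [0.028, 0.024, 0, 0, 0, -0.002, 0.8], [0.038, 0.032, -0.001, 0, 0, -0.003, 0.8], [0.044, 0.037, -0.001, 0, 0, -0.003, 0.8], [0.046, 0.039, -0.001, 0, 0, -0.003, 0.8], [0.046, 0.039, -0.001, 0, 0, -0.003, 0.8], [0.046, 0.039, -0.001, 0, 0, -0.003, 0.8], [0.046, 0.039, -0.001, 0, 0, -0.003, 0.8], [0.046, 0.039, -0.001, 0, 0, -0.003, 0.8]],
  ],
)

```text
clock: 19.75
eef_pos: [541.0, 154.5, 224.0]
eef_rot: [3.142, -0.0, 0.654]
wrist_force: [-0.2, 0.2, -1.6]
finger_gap: 30.4
finger_force: 25.0
```

```bash
python3 - <<'E'
from h import *
s=manip.read_state();t=s["eef_pos"];print(s["clock"],t.round(1),np.degrees(s["eef_rot"]).round(2),s["finger_force"])
a=np.radians(37.5);u=np.array([np.cos(a),np.sin(a),0]);v=np.array([-u[1],u[0],0])
for n,fn in(("wrist",wcloud),("scene",cloud)):
    c=manip.camera(n);P=fn(c).reshape(-1,3);w=P-t;U,V,Z=w@u,w@v,w[:,2]
    if n=="scene": cv2.imwrite("pics/f.png",cv2.resize(c["frame"][90:260,260:400,::-1],None,fx=3.5,fy=3.5,interpolation=cv2.INTER_CUBIC))
    # +x face: between z -8..35, fit plane U=f(V,Z)
    k=(U>11)&(U<20)&(abs(V)<14)&(Z>-8)&(Z<38)
    if k.sum()>10: q=np.linalg.lstsq(np.c_[V[k],Z[k],np.ones(k.sum())],U[k],rcond=None)[0];print(n,"face U",np.median(U[k]).round(1),"yaw err,pitch deg",np.degrees(q[:2]).round(1),k.sum())
    k=(abs(U)<20)&(abs(V)<20)&(Z>-100)&(Z<-15)
    for z0 in(-95,-75,-55,-35):
        j=k&(Z>z0)&(Z<z0+20)
        if j.sum()>8:
            A=np.c_[2*U[j],2*V[j],np.ones(j.sum())];r=np.linalg.lstsq(A,U[j]**2+V[j]**2,rcond=None)[0];print(n,"handle",z0,r[:2].round(1),np.sqrt(r[2]+r[0]**2+r[1]**2).round(1),j.sum())
E
```

```text
19.75 [541.  154.5 224. ] [180.    -0.    37.49] 24.993751645088196
wrist face U 16.5 yaw err,pitch deg [-0.1 -0.4] 1256
wrist handle -95 [1.8 0.3] 12.4 122
wrist handle -75 [2.  0.2] 12.3 146
wrist handle -55 [2.2 0.1] 12.3 179
wrist handle -35 [3.1 0.2] 11.3 104
scene face U 14.1 yaw err,pitch deg [2.2 0.3] 63
scene handle -95 [ 0.6 -2.5] 10.7 54
scene handle -75 [-0.2 -1.6] 11.4 55
scene handle -55 [-0.1 -1. ] 12.1 59
scene handle -35 [ 0.1 -2. ] 10.8 56
```

View pics/f.png

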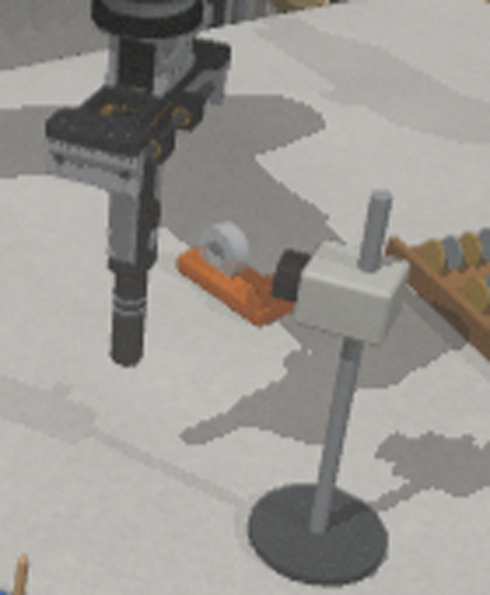

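The instrument is upright and square to the lens, about 10 cm away, with nothing touched. Handing in.

```bash
python3 -c "
from cell import manip
print(manip.sign_off())"
```

```text
the job is handed in; nothing more can be done
None
```

I stood the round-headed instrument fully down in the empty base and let go of it. The arm now holds the square-headed one upright, its window facing the lens at the same height and about 10 cm away by my camera measurements, and the job is handed in at about 20 s; I saw no sign of bumping anything, but the hand-in gave no verdict.

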